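# Take the squeeze-tab cap off the spares jar

### The job

One of the three jars has a safety cap with two tabs on its sides. Squeeze both tabs in, turn that cap counter-clockwise (seen from above) until it is free, lift it off the neck, and set it down gently, right way up, in the shallow steel tray.

Things in the scene. Friction and masses are not known exactly. Their poses are not given: they have to be found in the camera images.
- jar: Fixed white jar, 72 mm diameter, shoulder at 70 mm, in a steel foot of 84 mm diameter. It alone wears the cap with side tabs; two like jars have a plain round cap and a cap with a bar on top. Neck 26 mm across, mouth 108 mm above the table. Posts 10 mm high on the shoulder flank each tab and lock the cap until both tabs are in. Origin: centre of the underside, on the table; z up.
- cap: Grey plastic cap with a tab on its +y and its -y side; 44 mm diameter, 40 mm tall, about 75 g, flat underside. Origin: centre of the underside; z up. Closed: on the jar's axis, origin 72 mm above the table, axes parallel to the jar's. With both tabs in it turns only counter-clockwise seen from above, does not rise as it turns, and lifts straight off anywhere from 40 to 140 degrees of turn.
- tab_a (a joint): Sprung tab on the cap's +y side, 16 mm wide (along the cap's x), from 1 to 33 mm above the cap's underside; 0 m = out, 0.0055 = fully in, free to turn beyond 0.004. Takes 1.5 to 6.5 N. The tabs' outer faces are 60 mm apart when out, 49 mm fully in. Grip across both, fingertips at least 13 mm above the cap's underside (clear of the posts); this grip also turns and lifts the cap.
- tab_b (a joint): The same tab on the cap's -y side: 0 m = out, 0.0055 = fully in.
- tray: Fixed shallow square steel tray, open on top, 140 x 140 mm outside, 14 mm high, walls and floor 3 mm thick. Origin: centre of its underside, on the table; x and y along its sides, z up.
Mind the look-alikes: they are no part of the job. Leave any pink look-alike of the cap alone. Several things look just like the tray: the one meant starts nearest to the robot's base.

How it is judged:
On the way:
1. with both tabs squeezed in, the cap is turned at least 28 degrees while still down on the neck (value of joint each of tab_a, tab_b above 0.003 m and angle between the x axis of cap and the x axis of jar, either way round above 0.49 rad and horizontal distance between cap and jar below 0.006 m and z of cap in the frame of jar below 0.078 m), for 0.1 s.
At the end, for the whole second after the job is handed in: The cap stands at rest on the tray's floor, upright within 10 degrees, its centre within 55 mm of the tray's centre along each of the tray's sides (x of cap in the frame of tray between -0.055 and 0.055 m and y of cap in the frame of tray between -0.055 and 0.055 m and z of cap in the frame of tray between -0.002 and 0.008 m and angle between cap's own z axis and vertical below 0.17 rad and linear speed of cap below 0.02 m/s); the robot touches nothing.
It fails at once if the cap is dropped into the tray (arrives near its floor faster than 0.7 m/s, a fall of more than about 25 mm) instead of being set down (horizontal distance between cap and tray below 0.09 m and z of cap in the frame of tray below 0.03 m and linear speed of cap above 0.7 m/s).
It also fails if it takes over 45 s, if anything falls off the work surface, if the arm or the gripper's body presses on something with over 40 N, if the wrist force passes 120 N, or if a joint passes its speed limit or range.

### The arm

A 7-joint arm with a two-finger parallel gripper is mounted at the origin on the work surface. World frame = base frame: x ahead of the robot, y to its left, z up, the work surface at z = 0. Lengths are in m, angles in rad, forces in N, time in s.
With the tool pointing down it reaches from about 0.425 to 0.925 m from the base axis. Payload 6.8 kg.
Tool frame: the origin (TCP) lies between the finger pads; the fingertips stand 25 mm ahead of it and the grasp point (between the pads) lies 6 mm ahead of it; z points along the fingers, y is the line along which they close (so a half turn about z gives the same grasp; the last joint's range is limited). The gripper opens to 85 mm and grips with 20 to 120 N. Pads are 22 mm wide; open, the fingers measure 114 mm over their backs; the gripper's body (76 mm by 85 mm) begins 54 mm behind the grasp point. The pads swing forward as they close: fully open they stand 13 mm farther back than shut.
Start: joints at [-1.237, 0.477, 0.022, 1.555, -0.011, 1.109, -0.083], TCP at [0.289, 0.61, 0.256] pointing down, gripper open.
Joint ranges: [-2.96, 2.96], [-0.34, 2.1], [-1.41, 1.46], [0.24, 2.44], [-1.37, 4.51], [0.17, 1.92], [-2.96, 2.96]. Speed limits (rad/s): [2.39, 2.39, 3.14, 3.14, 3.14, 3.14, 3.14].

### API

Orientations are given as a 3x3 rotation matrix whose columns are the frame's x, y, z axes.
In Python, from cell import manip, get_image, calibration gives the robot as it stands. The module is installed in compiled form; this text tells all that it offers.
- The arm moves only by the tool play_rows, never from a script. Its argument "plan" is text: rows parted by semicolons, each of 4 numbers parted by spaces: the shift along the tool's x, y, z in m, then the turn about the tool's z in rad. A call has 1 to 20 rows; each row shifts and turns the commanded pose from where the row before left it, along the tool's axes as they then stand; what a row does not reach is not made up. A row lasts 1/8 s, in which the tool goes at most 62.5 mm and 10.7 degrees, less where a joint would pass 70% of its speed; a pose out of reach is approached as far as the arm can. A call with a gripper value outside its range is refused whole. "gripper" is the closure, from 0 (fully open) to 1 (shut), set as the call begins (left out, the last holds). The fingers move at their own pace and stop on an object; the grip force is fixed at half the most. Time passes only in rows, so rows that do not move let the fingers close. It gives the time, the measured TCP pose, the force, the opening and the grip force at its end, in the units of the state.
- manip.get_state(): the state, without advancing time (a new reading comes with each control period).
- get_image(name): name is "side" or "top" or "wrist"; returns the picture (480x640x3 uint8, blue, green, red); there is no depth.
- calibration(name): a dict with "vfov" (degrees; the focal length in pixels is half the picture's height over the tangent of half this angle, whatever the lens; pixels are square), "cx", "cy" (the principal point, pixels), "origin" and "attitude" of the camera in the world. Camera axes: x right, y up, looking along -z (the intrinsics and any distortion apply to the point x, -y, -z); pixel columns grow to the right and rows downward; lengths in m; the calibration is good to about 2 mm. A picture is of the moment at which its call begins: read the wrist's pose just before it. calibration takes no time and is no camera call; for the wrist camera it gives the pose at the moment of the call.
- manip.hand_in(): hands the job in; it is judged then, once.
The state is a dict: "time": time; "qpos": joint angles; "joint_velocities": joint speeds; "joint_torque": joint torques, N m; "tcp_pos": TCP position; "tcp_rot": TCP orientation; "ft_force": force on the tool from outside, world axes, zero at the start; "moment": the same for the moment, N m; "finger_gap": finger opening in m; "grip_force": force on a finger pad.
Only numpy, scipy, OpenCV 4.12 (cv2) and the standard library are available. Lean on these libraries where they do the work, as an engineer would, in place of code of your own. Each camera call takes 0.05 s, during which the arm holds its last target. There are 200 camera calls.

## Working session

There is one attempt and no reset: what is moved stays moved. The work goes in short steps, Python scripts to look and compute and a tool call to move; the robot and the scene stay as the last step left them, time stands still between calls to the robot, and variables do not carry over. Pictures are saved under pics/ and viewed, at most 12 in all, crops included, and the job is handed in when it is done.

Besides the shell and the picture viewer there is one more tool, called after "Emit:" as name(argument=value, ...) on one line, values as JSON. play_rows: Moves the arm, as the interface text tells. Its arguments: {"type":"object","properties":{"plan":{"type":"string"},"gripper":{"type":"number"}},"required":["plan"]}

```bash
mkdir -p pics; python3 - <<'E'
from cell import manip,get_image,calibration
import cv2
for n in ("top","side"):
    c=calibration(n); print(n,c)
    cv2.imwrite(f"pics/{n}0.png",get_image(n))
s=manip.get_state(); print(s["time"],s["tcp_pos"],s["tcp_rot"],s["finger_gap"])
print(calibration("wrist"))
E
```

```text
top {'vfov': 46.67551685001845, 'cx': 314.7011822092986, 'cy': 230.86418234297446, 'origin': array([ 0.2913457 , -0.10040543,  1.41744656]), 'attitude': array([[-0.12976831,  0.96941651, -0.20830703],
       [-0.99152234, -0.1282691 ,  0.02074818],
       [-0.00660572,  0.20923353,  0.97784339]])}
side {'vfov': 52.43215049554394, 'cx': 324.6873965299557, 'cy': 230.85414999338013, 'origin': array([ 0.25630345, -0.79450191,  0.61464483]), 'attitude': array([[ 0.90040226,  0.23558638, -0.36575242],
       [-0.43486312,  0.51253743, -0.74040493],
       [ 0.01303249,  0.8257145 ,  0.56393769]])}
0.1 [0.28840234 0.60974163 0.25541756] [[-9.03992144e-01  4.27548652e-01 -5.94350366e-04]
 [ 4.27549046e-01  9.03990817e-01 -1.55416580e-03]
 [-1.27194220e-04 -1.65906760e-03 -9.99998616e-01]] 0.08545680073867087
{'vfov': 62.31207632279814, 'cx': 316.5144674070019, 'cy': 235.66576363946243, 'origin': array([0.22297986, 0.6415082 , 0.37288656]), 'attitude': array([[ 0.42718627, -0.86772496, -0.25409698],
       [ 0.90416062,  0.40924255,  0.12253206],
       [-0.00233683, -0.2820885 ,  0.95938554]])}
```

View pics/top0.png

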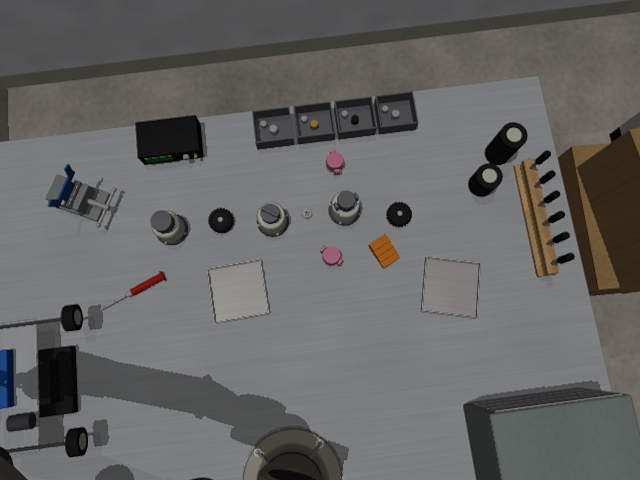

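View pics/side0.png

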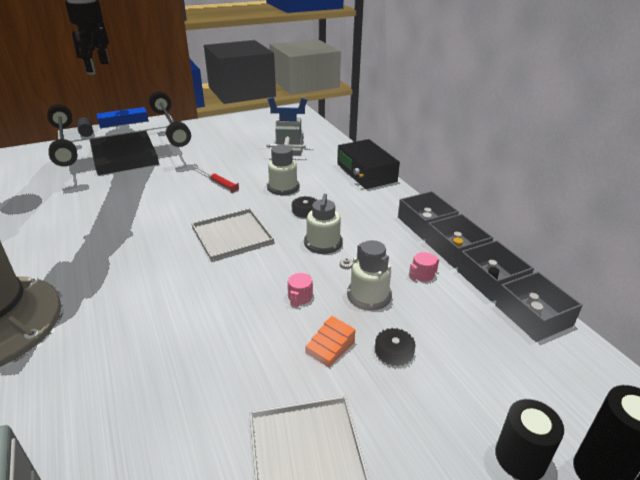

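Top view: jars at (170,223), (272,217) with the bar cap, and (345,205). There are trays at (239,291) and (450,287), and pink decoys at (335,160) and (332,255). The candidates for the tabbed cap are top (168,220) and (345,200), which are side (282,155) and (371,252). Next I'll take close crops and rough positions.

```bash
cat > h.py <<'E'
import numpy as np,cv2
from cell import manip,get_image,calibration
def ray(n,u,v,c=None):
    c=c or calibration(n); f=240/np.tan(np.radians(c["vfov"])/2)
    d=c["attitude"]@np.array([(u-c["cx"])/f,-(v-c["cy"])/f,-1]); return c["origin"],d/np.linalg.norm(d)
def plane(n,u,v,z,c=None):
    o,d=ray(n,u,v,c); return o+d*(z-o[2])/d[2]
def proj(n,p,c=None):
    c=c or calibration(n); f=240/np.tan(np.radians(c["vfov"])/2)
    q=c["attitude"].T@(np.array(p)-c["origin"]); return c["cx"]-f*q[0]/q[2],c["cy"]+f*q[1]/q[2]
def cross(n1,p1,n2,p2):
    o1,d1=ray(n1,*p1);o2,d2=ray(n2,*p2)
    t=np.linalg.lstsq(np.c_[d1,-d2],o2-o1,rcond=None)[0]
    a,b=o1+t[0]*d1,o2+t[1]*d2; return (a+b)/2,np.linalg.norm(a-b)
E
python3 - <<'E'
from h import *
t=cv2.imread("pics/top0.png");s=cv2.imread("pics/side0.png")
def cr(i,x,y,w,k): return cv2.resize(i[y-w:y+w,x-w:x+w],(k,k),interpolation=cv2.INTER_CUBIC)
cv2.imwrite("pics/crop0.png",np.vstack([np.hstack([cr(t,170,223,28,300),cr(t,345,207,28,300)]),np.hstack([cr(s,282,165,35,300),cr(s,371,268,45,300)])]))
for a,b in(((168,218),(282,150)),((345,199),(371,245)),((270,212),(323,207))): print(cross("top",a,"side",b))
g=cv2.cvtColor(t,cv2.COLOR_BGR2HSV)
for x,y in((239,291),(450,287)):
    p=plane("top",x,y,.014);print("tray",p,np.hypot(*p[:2]))
E
```

```text
(array([0.64347777, 0.22005497, 0.11192117]), np.float64(0.008010666960509689))
(array([ 0.63669169, -0.21076121,  0.11408979]), np.float64(0.0021014108636079674))
(array([ 0.63376771, -0.02512815,  0.08948793]), np.float64(0.0039837057657845865))
tray [0.46147093 0.07938896 0.014     ] 0.4682499635070714
tray [ 0.40203537 -0.44962328  0.014     ] 0.6031529946209652
```

View pics/crop0.png

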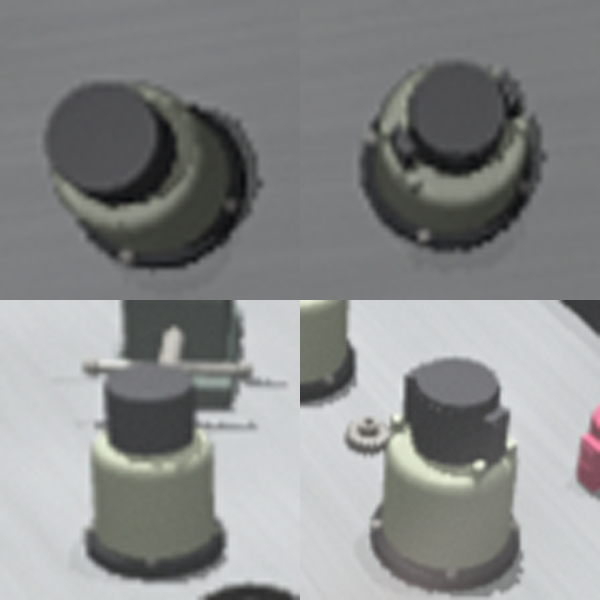

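The crop settles it: the jar at top (345,205), side (371,252) has the tabs and posts, at world (0.637,-0.211). The other has a plain cap. The tray is the one at top (239,291), 0.47 m from the base. I'll move over the jar.

Emit:
play_rows(plan="-0.033 -0.03 0 0;-0.033 -0.03 0 0;-0.033 -0.03 0 0;-0.033 -0.03 0 0;-0.033 -0.03 0 0;-0.033 -0.03 0 0;-0.033 -0.03 0 0;-0.033 -0.03 0 0;-0.033 -0.03 0 0;-0.033 -0.03 0 0;-0.033 -0.03 0 0;-0.033 -0.03 0 0;-0.033 -0.03 0 0;-0.033 -0.03 0 0;-0.033 -0.03 0 0;-0.033 -0.03 0 0;-0.033 -0.03 0 0;-0.033 -0.03 0 0;-0.033 -0.03 0 0;-0.033 -0.03 0 0", gripper=0)

```text
time: 2.6
tcp_pos: [0.6289, -0.2155, 0.2558]
tcp_rot: [[-0.904, 0.427, -0.001], [0.427, 0.904, 0.0], [0.001, 0.0, -1.0]]
ft_force: [0.8, 0.4, -0.6]
finger_gap: 0.0855
grip_force: 0.0
```

```bash
python3 - <<'E'
from h import *
s=manip.get_state();print(s["time"],s["tcp_pos"],s["qpos"],s["tcp_rot"])
c=calibration("wrist");print(c)
cv2.imwrite("pics/w1.png",get_image("wrist"))
E
```

```text
2.6 [ 0.62894236 -0.21547101  0.25581853] [-0.04278957  0.48194724  0.3967968   1.60197572 -0.20261172  1.09935564
  1.53520225] [[-9.04110689e-01  4.27297701e-01 -7.32181646e-04]
 [ 4.27297521e-01  9.04110985e-01  3.95108982e-04]
 [ 8.30802629e-04  4.43628517e-05 -9.99999654e-01]]
{'vfov': 62.31207632279814, 'cx': 316.5144674070019, 'cy': 235.66576363946243, 'origin': array([ 0.56352546, -0.18395331,  0.37332784]), 'attitude': array([[ 4.26921015e-01, -8.67895058e-01, -2.53961838e-01],
       [ 9.04288667e-01,  4.09530065e-01,  1.20611491e-01],
       [-6.73109093e-04, -2.81146393e-01,  9.59664656e-01]])}
```

View pics/w1.png

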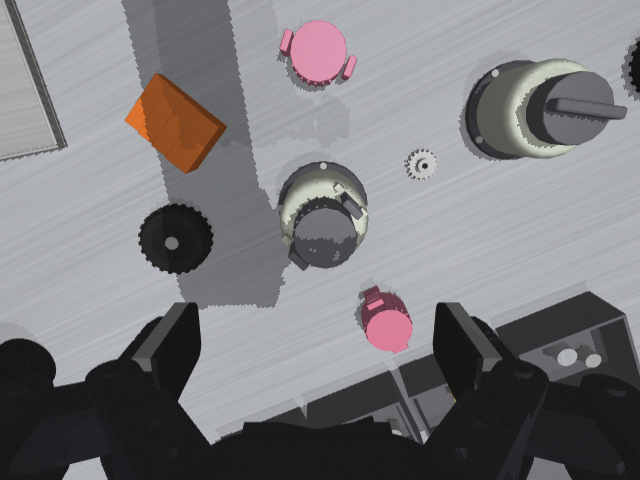

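Wrist view: the tabbed cap's top disc is near (327,237). Its tabs are near (349,201) and (299,258), with pink decoys at (318,55) and (388,322). I'll measure it with a crop.

```bash
python3 - <<'E'
from h import *
i=cv2.imread("pics/w1.png")
cv2.imwrite("pics/w1c.png",cv2.resize(i[150:290,255:395],(700,700)[:2],interpolation=cv2.INTER_NEAREST)[:600])
g=cv2.cvtColor(i,cv2.COLOR_BGR2GRAY)
print(g[240,290:365:3],g[200:275:3,325])
E
```

```text
[111  87  72  74  82  74  81  74  82  73  73  74  73  73  74 112 111 113
  74  73  72  72  84 127 123] [ 54  52  74 119 118 117 116 117 115 115 114 114 113  74  73  72  73  73
  74  73  74  73  73 166 174]
```

View pics/w1c.png

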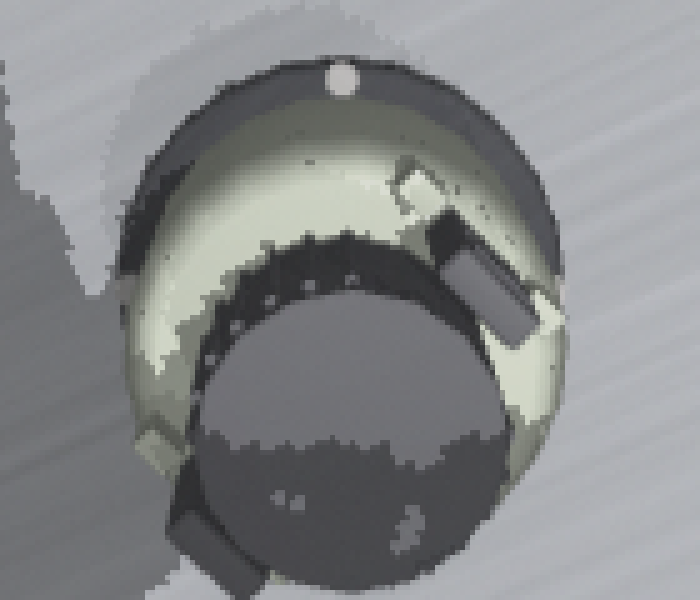

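Crop (5x): the disc centre is at full-image (325.4,238). The tab top-face centres are at (352.6,209.4) and (298.9,260.6).

```bash
python3 - <<'E'
from h import *
c={'vfov': 62.31207632279814, 'cx': 316.5144674070019, 'cy': 235.66576363946243, 'origin':np.array([ 0.56352546, -0.18395331,  0.37332784]),'attitude':np.array([[ 4.26921015e-01, -8.67895058e-01, -2.53961838e-01],[ 9.04288667e-01,  4.09530065e-01,  1.20611491e-01],[-6.73109093e-04, -2.81146393e-01,  9.59664656e-01]])}
P=lambda x,y,z:plane("wrist",255+x/5,150+y/5,z,c)[:2]
print("disc",P(352,440,.112),"diam",np.linalg.norm(P(193,440,.112)-P(512,440,.112)),np.linalg.norm(P(352,290,.112)-P(352,590,.112)))
a,b=P(488,297,.105),P(219.5,553,.105); d=a-b
print(a,b,(a+b)/2,np.linalg.norm(d),np.degrees(np.arctan2(d[1],d[0])))
e=P(540,315,.105)-P(460,247,.105);print("edge",np.linalg.norm(e),np.degrees(np.arctan2(e[1],e[0])))
e=P(245,600,.105)-P(168,533,.105);print("edge",np.linalg.norm(e),np.degrees(np.arctan2(e[1],e[0])))
print("foot disc",P(342,270,.0))
E
```

```text
disc [ 0.63679914 -0.21198901] diam 0.04383890159743588 0.043057419501606534
[ 0.62807408 -0.18705637] [ 0.64600042 -0.23706744] [ 0.63703725 -0.2120619 ] 0.05312683400045919 109.72008459642579
edge 0.014792626857169523 24.47049323985047
edge 0.014979720645588617 21.568463522449147
foot disc [ 0.6365626 -0.2114213]
```

Emit:
play_rows(plan="-0.006 0.007 0 0;0 0 0 0.18;0 0 0 0.18;0 0 0 0.18;0 0 0 0.18;0 0 0 0.18;0 0 0 0.18;0 0 0 0.18;0 0 0 0.18;0 0 0 0.18;0 0 0 0.18;0 0 0 0.18;0 0 0 0.18;0 0 0 0.18;0 0 0 0")

```text
time: 4.53
tcp_pos: [0.6375, -0.2084, 0.2555]
tcp_rot: [[0.935, 0.356, -0.001], [0.356, -0.935, 0.001], [-0.001, -0.001, -1.0]]
ft_force: [-1.0, -0.5, -0.1]
finger_gap: 0.0856
grip_force: 0.0
```

```bash
python3 - <<'E'
from h import *
s=manip.get_state();R=s["tcp_rot"];print(s["time"],s["tcp_pos"],s["qpos"],np.degrees(np.arctan2(R[1,1],R[0,1])))
print("need tool shift",R.T@(np.array([.637,-.212,.112])-s["tcp_pos"]))
print("cap px expected",proj("wrist",[.637,-.212,.112]))
i=get_image("wrist");cv2.imwrite("pics/w2.png",i)
E
```

```text
4.525 [ 0.63751072 -0.20838417  0.25552036] [-0.39183796  0.64793731  0.96380997  1.60944961 -0.56410923  1.18798884
 -0.51175323] -69.15720059442381
need tool shift [-0.00165956  0.00336722  0.14351772]
cap px expected (np.float64(322.8620703028723), np.float64(230.21841843089697))
```

View pics/w2.png

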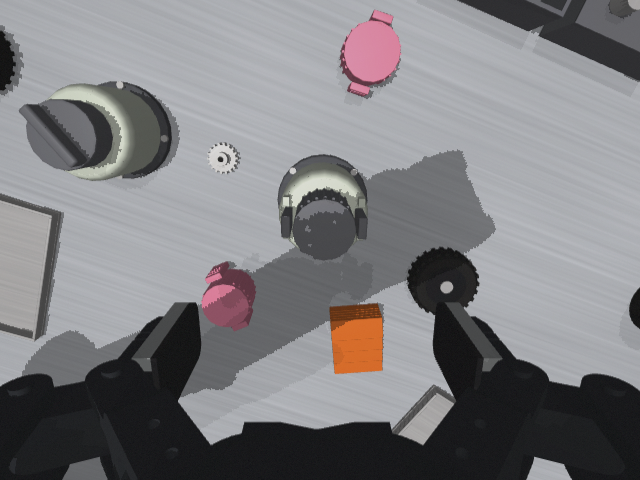

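The wrist view shows the tabs level, at (287,222) and (362,221), and the disc at (325,231). The gripper is aligned, so I'll descend with clear space around the fingers.

Emit:
play_rows(plan="-0.0015 0.004 0 0;0 0 0.025 0;0 0 0.025 0;0 0 0.025 0;0 0 0.025 0;0 0 0.02 0;0 0 0.015 0;0 0 0.008 0;0 0 0 0")

```text
time: 5.7
tcp_pos: [0.6371, -0.2149, 0.1131]
tcp_rot: [[0.936, 0.352, -0.0], [0.352, -0.936, 0.0], [-0.0, -0.0, -1.0]]
ft_force: [-0.1, -0.1, 1.7]
finger_gap: 0.0856
grip_force: 0.0
```

Emit:
play_rows(plan="0 0 0 0;0 0 0 0;0 0 0 0;0 0 0 0;0 0 0 0;0 0 0 0", gripper=0.6)

```text
time: 6.45
tcp_pos: [0.6377, -0.2149, 0.1152]
tcp_rot: [[0.936, 0.352, 0.002], [0.352, -0.936, 0.001], [0.002, -0.0, -1.0]]
ft_force: [-3.8, 3.1, 9.2]
finger_gap: 0.0439
grip_force: 60.7
```

```bash
python3 - <<'E'
from h import *
s=manip.get_state();print(s["tcp_pos"],s["moment"],s["finger_gap"])
u,v=map(int,proj("side",[.637,-.212,.1]));print(u,v)
i=get_image("side")[v-60:v+60,u-60:u+60];w=get_image("wrist")[130:430,150:500]
cv2.imwrite("pics/s3.png",np.hstack([cv2.resize(i,(400,400),interpolation=cv2.INTER_CUBIC),cv2.resize(w,(400,400))]))
E
```

```text
[ 0.63770466 -0.2148827   0.11524471] [ 0.64426953  0.68720973 -0.02432129] 0.043895070877093566
371 251
```

View pics/s3.png

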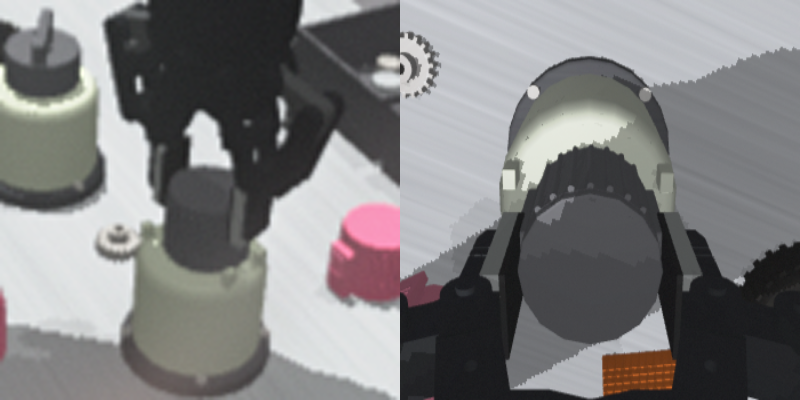

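Pads sit on both tabs, and the cap is centred between them. I'll relieve the small side offset, then try the first part of the turn.

Emit:
play_rows(plan="0 -0.0015 -0.001 0;0 -0.001 -0.001 0;0 0 0 -0.08;0 0 0 -0.08;0 0 0 0")

```text
time: 7.18
tcp_pos: [0.6366, -0.213, 0.1155]
tcp_rot: [[0.868, 0.496, 0.001], [0.496, -0.868, -0.001], [0.001, 0.001, -1.0]]
ft_force: [3.0, -3.3, -0.1]
finger_gap: 0.0442
grip_force: 61.5
```

```bash
python3 - <<'E'
from h import *
s=manip.get_state();R=s["tcp_rot"];print(s["time"],s["tcp_pos"],s["qpos"],np.degrees(np.arctan2(R[1,1],R[0,1])),s["ft_force"],s["moment"],s["finger_gap"])
E
```

```text
7.175 [ 0.63662894 -0.21296653  0.1154797 ] [-0.29482523  0.76866864  0.80142759  1.71425059 -0.66122437  0.94905381
 -0.28335578] -60.26513480091747 [ 3.01021905 -3.28605214 -0.1098177 ] [-0.35645596 -0.43178104 -0.03458193] 0.044154897223946964
```

The turn meets almost no resisting moment. I'll continue to about 70°.

Emit:
play_rows(plan="0 0 0 -0.12;0 0 0 -0.12;0 0 0 -0.12;0 0 0 -0.12;0 0 0 -0.12;0 0 0 -0.12;0 0 0 -0.12;0 0 0 -0.12;0 0 0 -0.12;0 0 0 0;0 0 0 0")

```text
time: 8.55
tcp_pos: [0.6379, -0.2142, 0.1157]
tcp_rot: [[-0.027, 1.0, 0.004], [1.0, 0.027, -0.003], [-0.003, 0.004, -1.0]]
ft_force: [5.5, -4.8, -3.3]
finger_gap: 0.044
grip_force: 87.7
```

```bash
python3 - <<'E'
from h import *
s=manip.get_state();R=s["tcp_rot"];print(s["time"],s["tcp_pos"],s["qpos"],np.degrees(np.arctan2(R[1,1],R[0,1])),s["ft_force"],s["moment"],s["finger_gap"],s["grip_force"])
print(proj("wrist",[.637,-.212,.112]))
w=get_image("wrist")[80:380,140:540];i=get_image("side")[190:310,300:440]
cv2.imwrite("pics/w4.png",np.hstack([cv2.resize(w,(440,330)),cv2.resize(i,(355,330))[:, :355]]))
E
```

```text
8.55 [ 0.63788969 -0.21424842  0.11572463] [-0.13268942  0.67816525  0.53240855  1.70169805 -0.42546119  0.87437452
  0.60554255] 1.5360150001015356 [ 5.53605496 -4.81510816 -3.25960928] [-0.9747936  -1.37702718  0.16350147] 0.044022454645476106 87.69239544868469
(np.float64(315.6779115091101), np.float64(332.76123693110475))
```

View pics/w4.png

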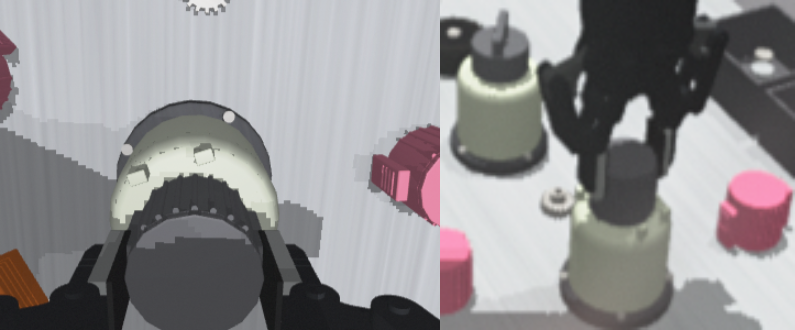

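The posts are now visible with no tab between them, so the cap turned with the gripper, about 70°. Now I'll lift it.

Emit:
play_rows(plan="0 0 -0.005 0;0 0 -0.01 0;0 0 -0.015 0;0 0 -0.02 0;0 0 -0.02 0;0 0 -0.02 0;0 0 -0.02 0;0 0 -0.02 0;0 0 0 0")

```text
time: 9.78
tcp_pos: [0.6371, -0.2131, 0.2476]
tcp_rot: [[-0.029, 1.0, 0.004], [1.0, 0.029, -0.001], [-0.001, 0.003, -1.0]]
ft_force: [-1.3, -0.4, -0.5]
finger_gap: 0.0441
grip_force: 61.6
```

```bash
python3 - <<'E'
from h import *
s=manip.get_state();R=s["tcp_rot"];print(s["time"],s["tcp_pos"],np.degrees(np.arctan2(R[1,1],R[0,1])),s["ft_force"],s["moment"],s["finger_gap"],s["grip_force"])
t=get_image("top")
# tray contour
g=cv2.imread("pics/top0.png")
m=cv2.inRange(g,(0,0,0),(255,255,255))
cv2.imwrite("pics/s5.png",np.hstack([cv2.resize(get_image("side")[80:320,240:500],(390,360)),cv2.resize(g[250:335,195:285],(381,360),interpolation=cv2.INTER_CUBIC)]))
for p in((208.5,267.5),(262.5,260.5),(270,314),(217,322)):
    print(plane("top",*p,.014))
E
```

```text
9.775 [ 0.63710874 -0.21308452  0.24755123] 1.6525130436229611 [-1.32559355 -0.42459415 -0.51242603] [-0.01151734 -0.01370232  0.01452427] 0.04408175302239044 61.561638575512916
[0.53117072 0.15042149 0.014     ]
[0.5310884  0.01195934 0.014     ]
[0.39411124 0.00827157 0.014     ]
[0.39167915 0.14172345 0.014     ]
```

View pics/s5.png

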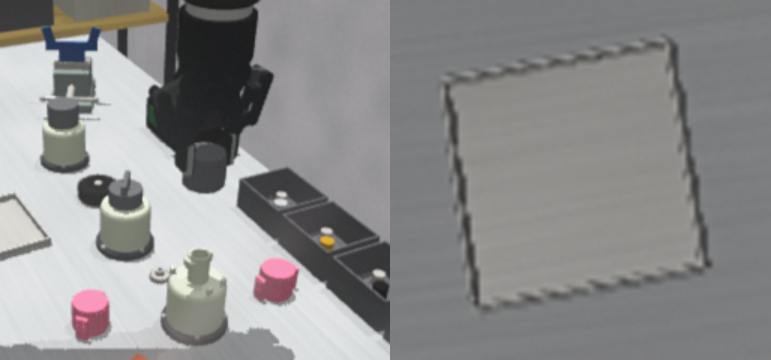

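The cap is lifted, and the neck is bare in the side view. Tray corners measure about 138 mm a side, with the centre at (0.462,0.078). I'll transfer the cap there.

Emit:
play_rows(plan="0.01 -0.005 0 0;0.022 -0.012 0 0;0.022 -0.012 0 0;0.022 -0.012 0 0;0.022 -0.012 0 0;0.022 -0.012 0 0;0.022 -0.012 0 0;0.022 -0.012 0 0;0.022 -0.012 0 0;0.022 -0.012 0 0;0.022 -0.012 0 0;0.022 -0.012 0 0;0.022 -0.012 0 0;0.016 -0.009 0 0;0.006 -0.004 0 0;0 0 0 0")

```text
time: 11.88
tcp_pos: [0.4652, 0.0788, 0.245]
tcp_rot: [[-0.03, 1.0, -0.001], [1.0, 0.03, -0.0], [-0.0, -0.001, -1.0]]
ft_force: [-0.3, 0.3, -0.3]
finger_gap: 0.0439
grip_force: 61.6
```

Emit:
play_rows(plan="0 0 0.01 0;0 0 0.02 0;0 0 0.02 0;0 0 0.02 0;0 0 0.02 0;0 0 0.02 0;0 0 0.02 0;0 0 0.02 0;0 0 0.02 0;0 0 0.01 0;0 0 0.005 0;0 0 0 0")

```text
time: 13.38
tcp_pos: [0.4659, 0.0784, 0.0603]
tcp_rot: [[-0.029, 1.0, 0.0], [1.0, 0.029, -0.0], [-0.0, 0.0, -1.0]]
ft_force: [-0.1, -0.4, -0.4]
finger_gap: 0.044
grip_force: 61.6
```

```bash
python3 - <<'E'
from h import *
s=manip.get_state();print(s["time"],s["tcp_pos"],s["tcp_rot"],s["qpos"],s["ft_force"],s["finger_gap"],s["grip_force"])
cv2.imwrite("pics/s6.png",cv2.resize(get_image("side")[140:280,160:340],(720,560),interpolation=cv2.INTER_CUBIC))
E
```

```text
13.375 [0.4658504  0.07838004 0.06027366] [[-2.85360165e-02  9.99592765e-01  1.16078571e-05]
 [ 9.99592752e-01  2.85360180e-02 -1.59410308e-04]
 [-1.59676633e-04  7.05419462e-06 -9.99999987e-01]] [-0.63746427  0.48813745  0.41680601  2.19925396 -0.38933677  0.52336146
  0.1052811 ] [-0.14153081 -0.37451038 -0.37461793] 0.043957794098996736 61.56377473147586
```

View pics/s6.png

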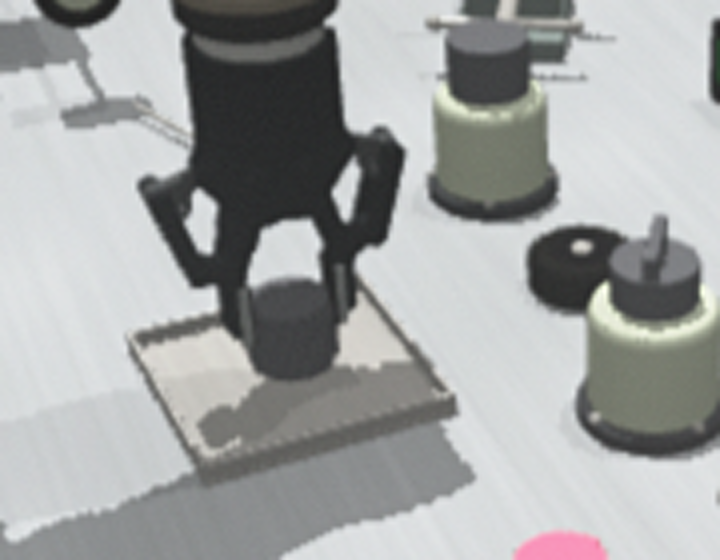

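The cap is upright over the middle of the tray. I'll lower it slowly to contact.

Emit:
play_rows(plan="0 0 0.004 0;0 0 0.004 0;0 0 0.003 0;0 0 0.001 0;0 0 0 0")

```text
time: 14.05
tcp_pos: [0.4657, 0.0786, 0.0482]
tcp_rot: [[-0.029, 1.0, -0.0], [1.0, 0.029, -0.0], [-0.0, -0.0, -1.0]]
ft_force: [0.4, -0.1, -1.6]
finger_gap: 0.044
grip_force: 61.6
```

Emit:
play_rows(plan="0 0 0.001 0;0 0 0 0")

```text
time: 14.3
tcp_pos: [0.4657, 0.0786, 0.0473]
tcp_rot: [[-0.029, 1.0, 0.0], [1.0, 0.029, 0.0], [0.0, 0.0, -1.0]]
ft_force: [-0.4, 0.5, 0.4]
finger_gap: 0.0439
grip_force: 61.6
```

Emit:
play_rows(plan="0 0 0.001 0;0 0 0 0")

```text
time: 14.55
tcp_pos: [0.4658, 0.0786, 0.0463]
tcp_rot: [[-0.029, 1.0, 0.0], [1.0, 0.029, 0.0], [0.0, 0.0, -1.0]]
ft_force: [-0.3, 0.0, 0.9]
finger_gap: 0.044
grip_force: 61.6
```

Emit:
play_rows(plan="0 0 0.001 0;0 0 0 0")

```text
time: 14.8
tcp_pos: [0.4659, 0.0786, 0.0461]
tcp_rot: [[-0.029, 1.0, 0.0], [1.0, 0.029, 0.001], [0.001, 0.0, -1.0]]
ft_force: [-2.5, -0.9, 13.5]
finger_gap: 0.0442
grip_force: 62.6
```

Emit:
play_rows(plan="0 0 0.001 0;0 0 0 0")

```text
time: 15.05
tcp_pos: [0.466, 0.0786, 0.046]
tcp_rot: [[-0.028, 1.0, 0.0], [1.0, 0.028, 0.002], [0.002, 0.0, -1.0]]
ft_force: [-5.1, -0.4, 27.9]
finger_gap: 0.0438
grip_force: 63.7
```

Contact at z 0.046, as expected. I'll back off the preload, open the fingers and retreat.

Emit:
play_rows(plan="0 0 -0.0015 0;0 0 0 0")

```text
time: 15.3
tcp_pos: [0.466, 0.0787, 0.0462]
tcp_rot: [[-0.029, 1.0, 0.001], [1.0, 0.029, 0.0], [0.0, 0.001, -1.0]]
ft_force: [-1.4, 0.1, 9.2]
finger_gap: 0.0442
grip_force: 62.2
```

Emit:
play_rows(plan="0 0 0 0;0 0 0 0;0 0 0 0;0 0 0 0;0 0 0 0;0 0 0 0;0 0 -0.005 0;0 0 -0.01 0;0 0 -0.02 0;0 0 -0.03 0;0 0 -0.03 0;0 0 -0.03 0;0 0 -0.03 0;0 0 0 0", gripper=0)

```text
time: 17.05
tcp_pos: [0.4671, 0.0789, 0.2032]
tcp_rot: [[-0.029, 1.0, 0.004], [1.0, 0.029, 0.003], [0.002, 0.005, -1.0]]
ft_force: [0.1, 0.3, 0.1]
finger_gap: 0.0853
grip_force: 0.0
```

```bash
python3 - <<'E'
from h import *
s=manip.get_state();print(s["time"],s["tcp_pos"],s["ft_force"],s["finger_gap"])
cv2.imwrite("pics/s7.png",np.hstack([cv2.resize(get_image("side")[140:280,160:340],(400,311)),cv2.resize(get_image("wrist"),(400,311))]))
E
```

```text
17.05 [0.46705894 0.07893672 0.20321894] [0.05277979 0.2599367  0.07227176] 0.08531328355446179
```

View pics/s7.png

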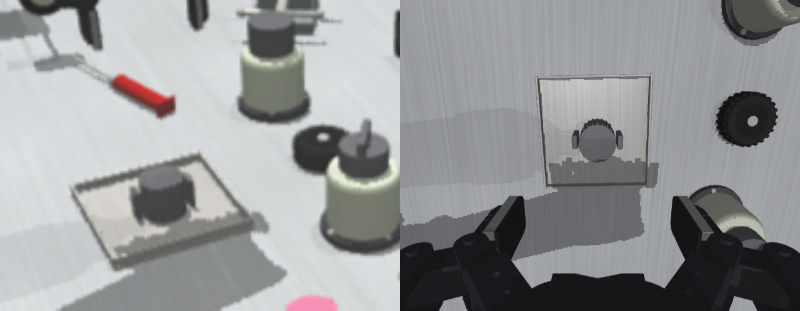

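The cap stands upright in the middle of the tray with its tabs out, and the gripper is clear.

```bash
python3 -c "
from cell import manip
print(manip.hand_in())"
```

```text
the job is handed in; nothing more can be done
None
```

I handed the job in at about 17 s: I squeezed the tabbed cap, turned it about 70° counter-clockwise, lifted it off, and set it down upright near the middle of the tray nearest the base; the hand-in gave no verdict.

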